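# Load the weld-test coupons into the inspection carrier

## Robot

A 6-joint arm with a two-finger parallel gripper is mounted at the origin on a cart in front of the work surface, level with it; the furniture and walls round the work are solid. World frame = base frame: x ahead of the robot, y to its left, z up, the work surface at z = 0. Lengths are in m, angles in rad, forces in N, time in s.
With the tool pointing down it reaches from about 0.25 to 0.775 m from the base axis. Payload 4 kg.
Tool frame: the origin (TCP) lies at the very end of the fingers, on their centre line; the grasp point (between the pads) lies 19 mm behind it (robot.pinch_z is the distance from the TCP to the grasp point, in m); z points along the fingers, y is the line along which they close (so a half turn about z gives the same grasp; the last joint's range is limited). The gripper opens to 94 mm and grips with 3 to 60 N. Pads are 16 mm wide; open, the fingers measure 119 mm over their backs; the gripper's body (75 mm by 177 mm) begins 78 mm behind the grasp point.
Start: joints at [-1.434, 0.087, 1.371, -0, 1.684, -0.103], TCP at [0.131, -0.534, 0.206] pointing down, gripper open.
Joint ranges: [-3.1, 3.1], [-0.76, 2.03], [0.27, 2.55], [-1.08, 4.22], [0.17, 2.65], [-2.57, 2.57]. Speed limits (rad/s): [2.79, 2.79, 3.14, 3.14, 3.14, 3.14].

## Interface

Orientations are given as [roll, pitch, yaw] about the fixed x, y, z axes, in that order (R = Rz(yaw) Ry(pitch) Rx(roll)).
In Python, from bench import robot gives the robot as it stands.
- The arm moves only by the tool arm_command, never from a script. Its argument "targets" is one flat list of numbers, 7 for each row, row after row: the turn, a rotation vector about the tool's x, y, z in degrees, then the shift along the tool's x, y, z in mm, then the closure, from -1 (fully open) to 1 (shut). In form: [ax, ay, az, x, y, z, hand, ax, ay, az, x, y, z, hand, ...]. A call has 1 to 20 rows; each row is the pose to reach, as a shift and turn from the pose commanded when the call began, along the tool's axes at that moment; what a row does not reach only later rows make up. A row lasts 1/10 s, in which the tool goes at most 50 mm and 8.59 degrees, less where a joint would pass 70% of its speed; a pose out of reach is approached as far as the arm can. A call with a gripper value outside its range is refused whole. The fingers move at their own pace and stop on an object; the grip force is fixed at half the most. Time passes only in rows, so rows that repeat a pose let the fingers close. It gives the time, the measured TCP pose, the force, the opening and the grip force at its end, in the units of the state.
- robot.get_obs(): the state, without advancing time (a new reading comes with each control period).
- robot.snapshot(name): name is "side" or "top" or "wrist"; returns a dict with "color" (384x512x3 uint8, red, green, blue), "range_z" (384x512 float32, m along the optical axis (not along the pixel's ray), 0 where there is no reading), "fx", "fy", "cx", "cy" (pixels), "T" (4x4, takes a point from camera to world coordinates); the wrist camera has in their place "T_tool_cam" (4x4, takes a point from camera to tool coordinates, whose origin is the TCP and whose axes are the flange's). Camera axes: x right, y down, z forward; pixel columns grow to the right and rows downward; lengths in m; the calibration is good to about 2 mm. A picture is of the moment at which its call begins: read the wrist's pose just before it.
- robot.close_job(): hands the job in; it is judged then, once.
The state is a dict: "time": time; "joint_positions": joint angles; "qvel": joint speeds; "joint_torque": joint torques, N m; "tool_pos": TCP position; "ee_rot": TCP orientation; "wrist_force": force on the tool from outside, world axes, zero at the start; "wrist_torque": the same for the moment, N m; "width": finger opening in m; "finger_force": force on a finger pad.
Only numpy, scipy, OpenCV 4.12 (cv2) and the standard library are available. Lean on these libraries where they do the work, as an engineer would, in place of code of your own. Each camera call takes 0.05 s, during which the arm holds its last target. There are 200 camera calls.

## Task

Gather the three welded test coupons into the inspection carrier: lay each one flat, bead up, fully down in the nest cut to its own size. Then lock the load by laying the steel keeper bar across the tray, seated in the notches of both end walls with its turned-down ends outside them. Leave the two drilled plates, which are not test coupons, where they lie.

Things in the scene. Friction and masses are not known exactly. Their poses are not given: they have to be found in the camera images.
- carrier_tray: grey steel tray fixed on the table, 158 x 280 mm, holding three nests in a row along its y, 90 mm apart. Long walls 20 mm high. Its two end walls (y = +/-137.5 mm, 5 thick) rise to 37 mm beside a notch in their middle: 36 mm wide along x, open at the top, its floor 26 mm above the table. Origin: centre of its underside, on the table; y along its 280 mm, x across, z up
- nest_small: grey plastic nest with a black floor, for the small coupon, fixed in the tray: outside 146 x 88 mm like all three, pocket 92 x 52 mm. Origin: centre of its underside, 4 mm above the table; x along the pocket, y across, z up. Pocket floor at z 3 mm, rim at 10. Mid-way both long sides have a 54 mm wide gap down to the floor for fingers. Which third of the tray it is in varies
- nest_medium: grey plastic nest with a black floor, for the medium coupon, fixed in the tray: outside 146 x 88 mm like all three, pocket 112 x 62 mm. Origin: centre of its underside, 4 mm above the table; x along the pocket, y across, z up. Pocket floor at z 3 mm, rim at 10. Mid-way both long sides have a 54 mm wide gap down to the floor for fingers. Which third of the tray it is in varies
- nest_large: grey plastic nest with a black floor, for the large coupon, fixed in the tray: outside 146 x 88 mm like all three, pocket 132 x 72 mm. Origin: centre of its underside, 4 mm above the table; x along the pocket, y across, z up. Pocket floor at z 3 mm, rim at 10. Mid-way both long sides have a 54 mm wide gap down to the floor for fingers. Which third of the tray it is in varies
- coupon_small: smallest test coupon: flat undrilled steel plate 40 x 80 x 14 mm with a weld bead (low raised seam, 2 mm of those 14) across its middle; lies flat, bead up; plate and side edges 12 mm high. Origin: centre of its underside; y along its 80 mm length, x across its width, z up
- coupon_medium: middle-sized test coupon: flat undrilled steel plate 50 x 100 x 12 mm with a weld bead (low raised seam, 2 mm of those 12) across its middle; lies flat, bead up; plate and side edges 10 mm high. Origin: centre of its underside; y along its 100 mm length, x across its width, z up
- coupon_large: largest test coupon: flat undrilled steel plate 60 x 120 x 10 mm with a weld bead (low raised seam, 2 mm of those 10) across its middle; lies flat, bead up; plate and side edges 8 mm high. Origin: centre of its underside; y along its 120 mm length, x across its width, z up
- keeper_bar: steel bar 306 x 24 mm with a black grip block (24 wide, 56 long, flush sides) on its middle, standing on turned-down ends (5 thick, inner faces at y = +/-148 mm). Origin: under its middle, level with the ends' lower edges; y along it, z up. Underside of the flat at z 10 mm, block top at 42. Either way round. Seated: origin at the tray's centre, 16 mm above the tray's origin
- drilled_medium: look-alike, not a coupon, stays where it is: flat steel plate 50 x 100 x 10 mm with two 18 mm bolt holes, one near each end, and no weld bead. Origin: centre of its underside; y along its 100 mm length, x across its width, z up
- drilled_small: look-alike, not a coupon, stays where it is: flat steel plate 40 x 80 x 10 mm with two 14 mm bolt holes, one near each end, and no weld bead. Origin: centre of its underside; y along its 80 mm length, x across its width, z up
There are look-alikes about, which are no part of the job. What is shaped like the coupon_small but purple is not meant.

How it is judged:
By the outcome, as a careful person would: the job done as asked, in the order asked, and still so for the second after the job is handed in, with the robot touching nothing.
It also fails if it takes over 96 s, if anything falls off the work surface, if the arm or the gripper's body presses on something with over 40 N, if the wrist force passes 120 N, or if a joint passes its speed limit or range.

## Working session

There is one attempt and no reset: what is moved stays moved. The work goes in short steps, Python scripts to look and compute and a tool call to move; the robot and the scene stay as the last step left them, time stands still between calls to the robot, and variables do not carry over. Pictures are saved under pics/ and viewed, at most 14 in all, crops included, and the job is handed in when it is done.

Besides the shell and the picture viewer there is one more tool, called after ">>>" as a command line: name --argument value ..., lists and objects as JSON in quotes. arm_command: Moves the arm, as the interface text tells. Its arguments: {"type":"object","properties":{"targets":{"type":"array"}},"required":["targets"]}

```bash
ls; mkdir -p pics; python3 - <<'E'
from bench import robot
import cv2,numpy as np,pickle
o=robot.get_obs();print(o)
for n in("top","side"):
    s=robot.snapshot(n);pickle.dump(s,open(n+".pkl","wb"));cv2.imwrite(f"pics/{n}0.png",cv2.resize(s["color"][:,:,::-1],(768,576)))
    print(n,s["fx"],s["cx"],s["cy"],s["T"].round(4).tolist(),np.percentile(s["range_z"],[0,5,50,95]))
E
```

```text
pics
{'time': 0.0, 'joint_positions': array([-1.43408201e+00,  8.79658598e-02,  1.37222707e+00, -1.75919519e-05,
        1.68358812e+00, -1.03087638e-01]), 'qvel': array([ 0.00055875, -0.00050122,  0.00043397, -0.00083431, -0.00020757,
       -0.00017863]), 'joint_torque': array([ 3.83038050e-04, -3.40171087e+01, -3.02426147e+01,  7.18881190e-02,
        3.29473964e-02, -1.71832617e-04]), 'tool_pos': array([ 0.13055304, -0.53372676,  0.20431203]), 'ee_rot': array([-3.13941408e+00, -2.07805345e-04,  2.39799764e-01]), 'wrist_force': array([-1.28727393,  0.12727687,  0.19860389]), 'wrist_torque': array([-0.00234732,  0.04335001, -0.01174575]), 'finger_force': 0.0, 'width': 0.09393666365366861}
top 346.816671015106 248.8437514711843 193.3865517122397 [[0.0214, -0.9937, 0.1099, 0.4414], [-0.9996, -0.0232, -0.0145, 0.164], [0.0169, -0.1096, -0.9938, 0.9024], [0.0, 0.0, 0.0, 1.0]] [0.         0.63135861 0.9113178  1.66689647]
side 377.17223351257894 259.5190845150422 197.21040732536184 [[-0.5791, 0.5113, -0.635, 1.0927], [0.8152, 0.3588, -0.4546, 0.5342], [-0.0046, -0.7809, -0.6246, 0.5626], [0.0, 0.0, 0.0, 1.0]] [0.         0.46503354 0.82934231 3.07685949]
```

View pics/top0.png

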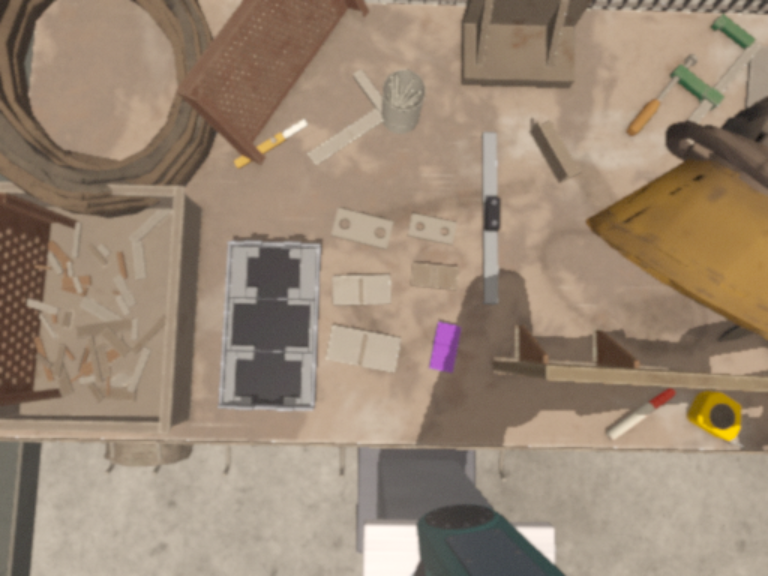

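View pics/side0.png

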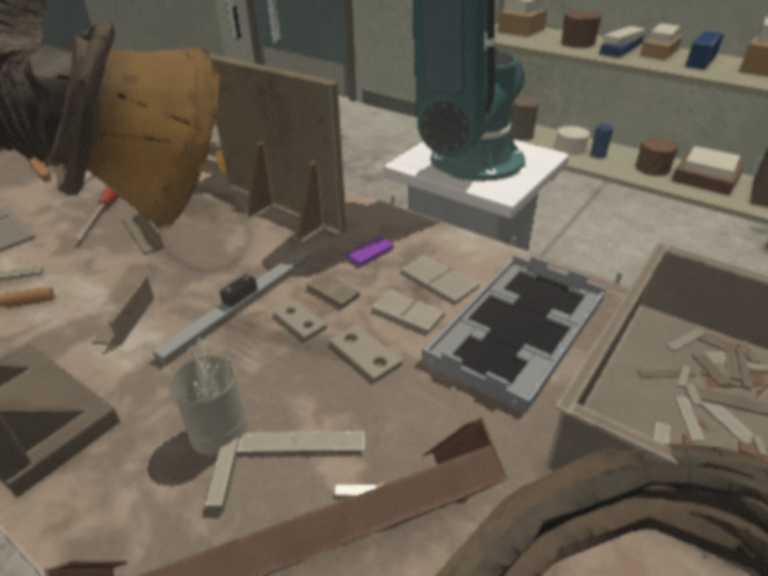

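The top view (768 px scale) shows:
- **Tray:** at (270,325). The small nest is at the top (273,270), large in the middle (270,325), and medium at the bottom (268,380).
- **Coupons:** undrilled plates with a bead at (362,289) medium, (364,348) large and (434,275) small, which is in shadow.
- **Not coupons:** drilled plates at (362,228) and (432,228), and the purple look-alike at (445,345).
- **Keeper bar:** at (490,215).

Next I'll confirm the coupons in an enlarged crop and measure positions.

```bash
cat > h.py <<'E'
import numpy as np,cv2,pickle
def world(s,T=None):
    T=s["T"] if T is None else T
    z=s["range_z"];v,u=np.indices(z.shape)
    P=np.stack([(u-s["cx"])/s["fx"]*z,(v-s["cy"])/s["fy"]*z,z],-1)
    W=P@T[:3,:3].T+T[:3,3];W[z==0]=np.nan
    return W
def ray(s,uv,h,T=None):
    T=s["T"] if T is None else T
    uv=np.atleast_2d(uv).astype(float)
    d=np.c_[(uv[:,0]-s["cx"])/s["fx"],(uv[:,1]-s["cy"])/s["fy"],np.ones(len(uv))]@T[:3,:3].T
    return (T[:3,3]+d*((h-T[2,3])/d[:,2])[:,None])[:,:2]
E
python3 - <<'E'
from h import *
s=pickle.load(open("top.pkl","rb"));W=world(s)
c=s["color"][130:260,210:345,::-1];cv2.imwrite("pics/crop0.png",cv2.resize(c,None,fx=5,fy=4.6,interpolation=cv2.INTER_CUBIC))
np.set_printoptions(precision=3,suppress=True,linewidth=200)
for n,(u,v) in dict(table=(290,250),table2=(210,130),med=(362,280),large=(350,348),small=(434,275),dm=(362,228),purp=(445,345),bar=(490,160),block=(492,213),rim=(240,300),nestfloor=(270,325),glove=(680,210),glove2=(600,220),board=(640,374),boardfar=(505,364),bracket=(550,140),cup=(403,90),box=(182,300)).items():
    u=int(u/1.5);v=int(v/1.5);print(n,np.nanmedian(W[v-1:v+2,u-1:u+2].reshape(-1,3),0))
Z=W[...,2]
for y in np.arange(-.6,.5,.1):
  print("y%.1f"%y,[("%.2f"%(np.nanmax(Z[m])) if (m:=(abs(W[...,1]-y)<.05)&(abs(W[...,0]-x)<.05)).any() else "-") for x in np.arange(.1,.9,.1)])
E
```

```text
table [0.608 0.298 0.011]
table2 [0.808 0.438 0.039]
med [0.559 0.172 0.01 ]
large [0.44  0.189 0.009]
small [0.569 0.048 0.014]
dm [0.649 0.174 0.011]
purp [0.448 0.028 0.013]
bar [ 0.777 -0.048  0.018]
block [ 0.673 -0.047  0.043]
rim [0.517 0.378 0.014]
nestfloor [0.478 0.327 0.007]
glove [ 0.618 -0.22   0.283]
glove2 [ 0.622 -0.153  0.214]
board [ 0.417 -0.17   0.269]
boardfar [ 0.422 -0.055  0.084]
bracket [ 0.819 -0.159  0.007]
cup [0.892 0.109 0.037]
box [0.51  0.456 0.075]
y-0.6 ['-0.81', '-', '-', '-', '-', '-', '-', '-']
y-0.5 ['-0.81', '-', '0.04', '0.04', '0.03', '-', '-', '-']
y-0.4 ['-0.81', '-', '0.04', '0.24', '0.02', '0.00', '-', '0.26']
y-0.3 ['-0.81', '-', '0.02', '0.27', '0.31', '0.36', '0.36', '0.29']
y-0.2 ['0.00', '-0.00', '0.02', '0.27', '0.31', '0.31', '0.34', '0.21']
y-0.1 ['0.00', '-0.00', '0.01', '0.27', '0.10', '0.24', '0.05', '0.05']
y-0.0 ['-0.17', '0.36', '0.01', '0.02', '0.02', '0.04', '0.05', '0.02']
y0.1 ['0.00', '0.33', '0.01', '0.02', '0.01', '0.02', '0.01', '0.13']
y0.2 ['0.00', '-0.00', '0.03', '0.02', '0.02', '0.03', '0.01', '0.01']
y0.3 ['-0.81', '-', '0.04', '0.02', '0.02', '0.04', '0.01', '0.05']
y0.4 ['-0.81', '-0.02', '0.12', '0.11', '0.12', '0.11', '0.11', '0.18']
```

View pics/crop0.png

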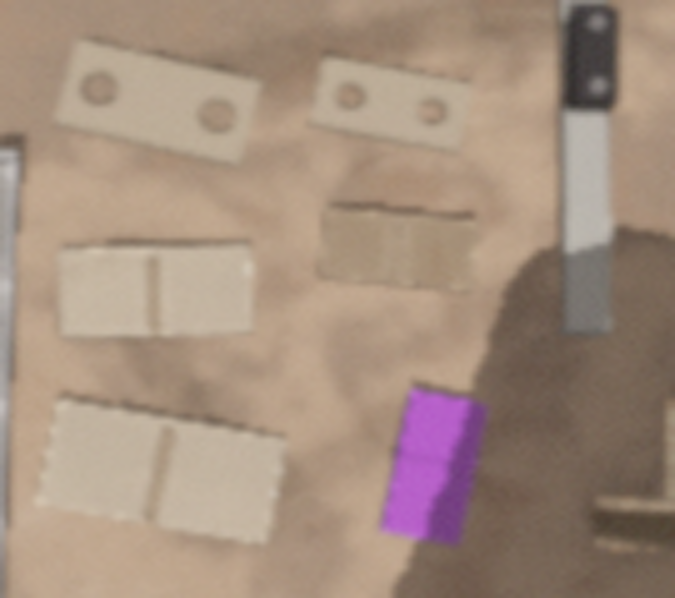

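The crop confirms the coupons: beaded plates at crop (155,290) medium, (163,470) large and (397,248) small. The drilled plates are at (155,100) and (390,103), and the purple look-alike is at (433,465). I'll get coarse poses from these corners, then move over for a close look with the wrist camera.

```bash
cat >> h.py <<'E'
from scipy.spatial.transform import Rotation as Ro
def rect(p):
    (c,(a,b),t)=cv2.minAreaRect((np.asarray(p)*1000).astype(np.float32))
    if a<b:a,b,t=b,a,t+90
    return np.array(c),a,b,(t+90)%180-90   # centre mm, long, short, angle of long side deg
def go(x,y,z,yaw,o=None):
    "row: turn deg and shift mm in tool axes from the present pose to a straight-down pose (mm, deg)"
    from bench import robot
    o=o or robot.get_obs();R=Ro.from_euler("xyz",o["ee_rot"])
    G=Ro.from_euler("xyz",[np.pi,0,np.radians(yaw)])
    t=(R.inv()*G).as_rotvec(degrees=True);d=R.inv().apply(np.array([x,y,z])-o["tool_pos"]*1000)
    print("at",(o["tool_pos"]*1000).round(1),np.degrees(o["ee_rot"]).round(2),"row",t.round(1),d.round(1),"t",round(o["time"],2),"w",round(o["width"]*1000,1))
def look():
    from bench import robot
    o=robot.get_obs();s=robot.snapshot("wrist")
    T=np.eye(4);T[:3,:3]=Ro.from_euler("xyz",o["ee_rot"]).as_matrix();T[:3,3]=o["tool_pos"]
    s["T"]=T@s["T_tool_cam"];return s
E
python3 - <<'E'
from h import *
from bench import robot
s=pickle.load(open("top.pkl","rb"))
C=dict(med=([(62,245),(252,240),(252,333),(60,337)],.010),large=([(62,398),(285,435),(265,543),(40,502)],.008),small=([(322,208),(474,218),(470,290),(320,278)],.012),block=([(565,5),(617,5),(617,107),(565,107)],.042))
for n,(p,h) in C.items():
    p=np.array(p)/[5,4.6]+[210,130];print(n,rect(ray(s,p,h)))
print("tray",rect(ray(s,np.array([(228,240),(322,241),(317,410),(219,407)])/1.5,.02)))
print("bar",ray(s,np.array([(489,132),(491,302)])/1.5,.013))
w=look();print(w["T_tool_cam"].round(3),w["fx"])
go(150,-290,300,0)
E
```

```text
med (array([541.50250244, 170.60809326]), 100.55115509033203, 52.70958709716797, -87.38909029960632)
large (array([439.88873291, 164.9621582 ]), 117.10397338867188, 60.62605285644531, 81.06300354003906)
small (array([566.53759766,  46.87213135]), 79.453857421875, 41.105560302734375, 87.25147247314453)
block (array([672.61846924, -47.91933441]), 58.542911529541016, 26.69044303894043, -0.11806488037109375)
tray (array([478.91256714, 321.90185547]), 285.5186462402344, 162.27227783203125, 0.18232226371765137)
bar [[ 0.82870506 -0.04964071]
 [ 0.52384351 -0.05217904]]
[[ 0.001 -0.971 -0.238  0.07 ]
 [ 1.     0.001 -0.001  0.001]
 [ 0.001 -0.238  0.971 -0.18 ]
 [ 0.     0.     0.     1.   ]] 288.94109007289455
at [ 130.5 -533.8  204.6] [-1.799e+02 -1.000e-02  1.374e+01] row [-0.1  0.  13.7] [  76.8 -232.4  -95. ] t 0.15 w 93.9
```

```bash
python3 - <<'E'
from h import *
go(200,-250,310,40);go(310,0,310,65);go(440,200,310,90)
E
```

```text
at [ 130.5 -533.8  204.6] [-1.799e+02 -1.000e-02  1.374e+01] row [ -0.1  -0.  -26.3] [ 134.9 -259.4 -105. ] t 0.15 w 93.9
at [ 130.5 -533.8  204.6] [-1.799e+02 -1.000e-02  1.374e+01] row [ -0.1  -0.1 -51.3] [ 301.1 -476.1 -104.6] t 0.15 w 93.9
at [ 130.5 -533.8  204.6] [-1.799e+02 -1.000e-02  1.374e+01] row [ -0.1  -0.1 -76.3] [ 474.9 -639.5 -104.2] t 0.15 w 93.9
```

>>> arm_command --targets '[0,0,-26,135,-259,-105,-1,0,0,-26,135,-259,-105,-1,0,0,-26,135,-259,-105,-1,0,0,-26,135,-259,-105,-1,0,0,-26,135,-259,-105,-1,0,0,-26,135,-259,-105,-1,0,0,-26,135,-259,-105,-1,0,0,-26,135,-259,-105,-1,0,0,-51,301,-476,-105,-1,0,0,-51,301,-476,-105,-1,0,0,-51,301,-476,-105,-1,0,0,-51,301,-476,-105,-1,0,0,-51,301,-476,-105,-1,0,0,-51,301,-476,-105,-1,0,0,-51,301,-476,-105,-1,0,0,-51,301,-476,-105,-1,0,0,-76,475,-639,-105,-1,0,0,-76,475,-639,-105,-1,0,0,-76,475,-639,-105,-1,0,0,-76,475,-639,-105,-1]'

```text
time: 2.15
tool_pos: [0.4212, 0.166, 0.3099]
ee_rot: [3.142, 0.001, 1.564]
wrist_force: [0.4, -1.0, 0.1]
width: 0.094
finger_force: 0.0
```

```bash
python3 - <<'E'
from h import *
go(470,190,300,90)
E
```

```text
at [421.2 166.  309.9] [1.800e+02 7.000e-02 8.958e+01] row [ 0.   0.1 -0.4] [24.3 48.6  9.9] t 2.15 w 94.0
```

>>> arm_command --targets '[0,0,0,0,35,10,-1,0,0,0,0,35,10,-1,0,0,0,0,35,10,-1,0,0,0,0,35,10,-1]'

```text
time: 2.55
tool_pos: [0.4543, 0.165, 0.3008]
ee_rot: [3.141, 0.0, 1.563]
wrist_force: [-0.1, 0.0, 0.4]
width: 0.0942
finger_force: 0.0
```

```bash
python3 - <<'E'
from h import *
go(470,190,300,90)
w=look();pickle.dump(w,open("w1.pkl","wb"))
cv2.imwrite("pics/w1.png",cv2.resize(w["color"][:,:,::-1],(768,576)))
E
```

```text
at [454.3 165.  300.8] [1.7999e+02 2.0000e-02 8.9550e+01] row [ 0.   0.  -0.5] [25.1 15.5  0.8] t 2.55 w 94.2
```

View pics/w1.png

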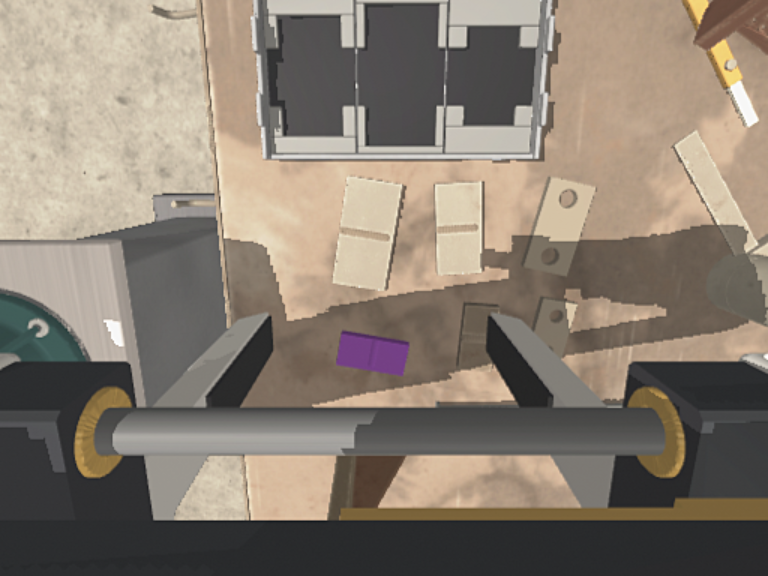

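The wrist view (768 scale) shows large at (368,233), medium at (459,228), and small in shadow at (478,335). The tray is cut off at the top edge, so I'll shift forward to see all of it and measure plates and tray with masks.

>>> arm_command --targets '[0,0,0,60,15,-10,-1,0,0,0,60,15,-10,-1,0,0,0,60,15,-10,-1,0,0,0,60,15,-10,-1]'

```text
time: 3.0
tool_pos: [0.4692, 0.226, 0.3111]
ee_rot: [3.141, 0.001, 1.566]
wrist_force: [0.2, -0.7, -0.7]
width: 0.094
finger_force: 0.0
```

```bash
cat >> h.py <<'E'
def plates(s,hs=(.008,.010,.012)):
    hsv=cv2.cvtColor(s["color"],cv2.COLOR_RGB2HSV)
    m=((hsv[...,1]<75)&(hsv[...,2]>150)).astype(np.uint8)*255
    m=cv2.morphologyEx(m,cv2.MORPH_CLOSE,np.ones((5,5)));m=cv2.morphologyEx(m,cv2.MORPH_OPEN,np.ones((3,3)))
    for c in cv2.findContours(m,cv2.RETR_EXTERNAL,cv2.CHAIN_APPROX_NONE)[0]:
        if 600<cv2.contourArea(c)<12000:
            c=c[:,0]; 
            print("px",(c.mean(0)*1.5).round(),[f"{v:.1f}" for h in hs[1:2] for r in [rect(ray(s,c,h))] for v in (*r[0],*r[1:])])
    return m
E
python3 - <<'E'
from h import *
plates(pickle.load(open("w1.pkl","rb")))
go(470,240,310,90)
w=look();pickle.dump(w,open("w2.pkl","wb"));m=plates(w)
im=cv2.resize(w["color"][:,:,::-1],(768,576))[:330]
cv2.imwrite("pics/w2.png",np.vstack([im,cv2.resize(cv2.cvtColor(m,cv2.COLOR_GRAY2BGR)[:220],(384,165)).repeat(2,1)[:, :768]]))
W=world(w);fl=W[110:,60:400][...,2];print(np.nanpercentile(fl,[5,25,50]))
E
```

```text
px [479. 484.] ['580.3', '-145.7', '253.5', '74.7', '-0.4']
px [235. 470.] ['272.4', '-138.3', '296.2', '126.8', '-0.4']
px [416. 394.] ['492.2', '-20.3', '237.7', '48.2', '5.4']
px [668. 357.] ['790.9', '6.9', '232.5', '80.0', '10.9']
px [609. 311.] ['722.1', '84.9', '111.5', '49.2', '7.3']
at [469.2 226.  311.1] [1.7994e+02 3.0000e-02 8.9730e+01] row [ 0.1  0.  -0.3] [14.   0.8  1.1] t 3.0 w 94.0
px [337. 474.] ['427.1', '-86.6', '603.5', '129.6', '-0.2']
px [671. 361.] ['818.2', '63.9', '229.8', '69.9', '14.7']
px [608. 311.] ['742.6', '144.8', '114.7', '59.6', '14.2']
[-8.14450435e-01 -5.39473429e-05  8.19267479e-03]
```

View pics/w2.png

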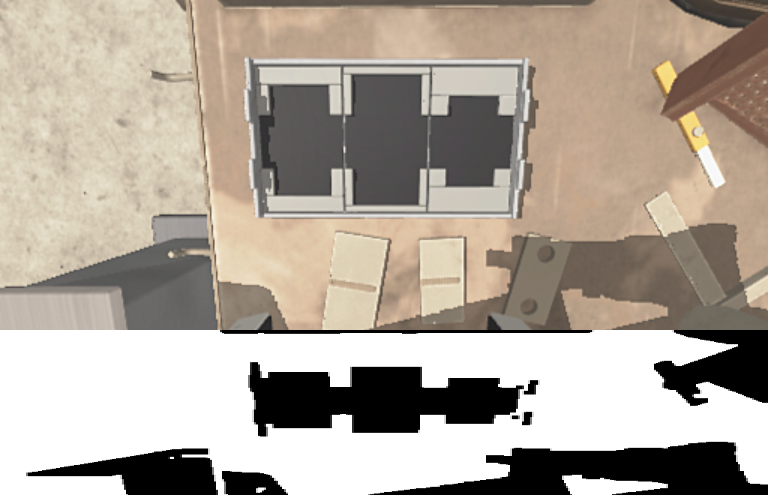

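```bash
python3 - <<'E'
from h import *
np.set_printoptions(precision=1,suppress=True,linewidth=150)
for f,C in (("w1.pkl",dict(large=([(349,177),(405,184),(386,291),(333,285)],.008),med=([(435,184),(482,181),(483,274),(438,275)],.010))),
 ("w2.pkl",dict(wallnear=([(262,217),(516,217)],.02),wallfar=([(256,60),(522,60)],.02),div=([(345,66),(344.5,211),(429,67),(428,211)],.014),ends=([(247,75),(251,205),(528,75),(523,205)],.037),pockL=([(353,74),(421,74),(421,206),(353,206)],.014),pockS=([(449,96),(512,96),(512,187),(449,187)],.014),pockM=([(274,85),(330,85),(330,196),(274,196)],.014)))):
    s=pickle.load(open(f,"rb"))
    g=cv2.cvtColor(s["color"],cv2.COLOR_RGB2GRAY)
    for n,(p,h) in C.items():
        p=np.array(p,np.float32)/1.5
        if f=="w1.pkl":
            q=cv2.cornerSubPix(g,p.reshape(-1,1,2).copy(),(4,4),(-1,-1),(3,30,.01))[:,0];print(n,(q-p).round(1).tolist(),rect(ray(s,q,h)))
        r=ray(s,p,h);print(n,(r*1000).tolist(),rect(r) if len(p)==4 else "")
E
```

```text
large [[-2.0999999046325684, 0.10000000149011612], [-0.8999999761581421, 0.6000000238418579], [-0.800000011920929, 2.799999952316284], [-0.699999988079071, -1.899999976158142]] (array([441. , 163.4]), 123.689208984375, 61.86466979980469, 80.41665649414062)
large [[423.76822629385606, 227.92884092387672], [483.2605552315133, 220.2341181118785], [462.6143225745545, 102.15472233728595], [402.9407371658581, 109.57909588831554]] (array([443.1, 164.9]), 122.83541107177734, 60.060543060302734, 80.08206939697266)
med [[-0.4000000059604645, -0.4000000059604645], [-0.0, -0.6000000238418579], [0.0, 0.0], [0.20000000298023224, 0.20000000298023224]] (array([542.6, 171.1]), 102.31047821044922, 50.324806213378906, -86.50945711135864)
med [[514.9670718226715, 220.05775196699335], [564.6591277447542, 222.8053583510173], [570.7373824693326, 121.60090375085657], [520.6307110338125, 120.80643243326298]] (array([542.9, 170.8]), 101.47423553466797, 50.07051086425781, -86.73403978347778)
wallnear [[343.89924505032604, 247.05578559895255], [618.3923086871483, 245.9357646549073]] 
wallfar [[348.5332811380876
[... 616 characters left out ...]
 [513.5810486747193, 390.2698281267053], [516.08552821173, 257.66080129199173], [442.105670638199, 257.96307194979005]] (array([479.4, 324.1]), 132.60194396972656, 73.9804458618164, 89.7658920288086)
pockS [[542.7226323999287, 369.2924622507367], [607.4019657266286, 369.0248393237598], [613.6891475273012, 277.5038619214067], [545.8536868165008, 277.7816645147421]] (array([578.2, 323.4]), 94.16159057617188, 67.7862777709961, -88.04038834571838)
pockM [[363.68361095672196, 380.5207169723495], [420.8644781873233, 380.2838421859587], [417.41323422746746, 268.77019869140446], [356.8117836586058, 269.0181081488139]] (array([388.8, 324.7]), 113.19390106201172, 60.580101013183594, 88.22732543945312)
```

Tray centre is about (479,324), aligned with the world axes. Nest x-positions are small 569, large 479 and medium 389. Medium coupon first.

```bash
python3 - <<'E'
from h import *
go(543,171,60,93.4)
E
```

```text
at [469.2 225.8 311. ] [1.7995e+02 3.0000e-02 8.9700e+01] row [ 0.1  0.  -3.7] [-54.3  73.9 251.1] t 3.05 w 93.8
```

>>> arm_command --targets '[0,0,-3.7,-54,74,251,-0.57,0,0,-3.7,-54,74,251,-0.57,0,0,-3.7,-54,74,251,-0.57,0,0,-3.7,-54,74,251,-0.57,0,0,-3.7,-54,74,251,-0.57,0,0,-3.7,-54,74,251,-0.57,0,0,-3.7,-54,74,251,-0.57,0,0,-3.7,-54,74,251,-0.57,0,0,-3.7,-54,74,251,-0.57]'

```text
time: 3.95
tool_pos: [0.5446, 0.1727, 0.0622]
ee_rot: [3.137, -0.001, 1.631]
wrist_force: [0.7, 0.4, 0.2]
width: 0.0739
finger_force: 0.0
```

```bash
python3 - <<'E'
from h import *
go(543,171,2,93.4)
w=look();pickle.dump(w,open("w3.pkl","wb"))
cv2.imwrite("pics/w3.png",cv2.resize(w["color"][:,:,::-1],(768,576)))
E
```

```text
at [544.6 172.7  62.2] [ 1.7974e+02 -4.0000e-02  9.3430e+01] row [ 0.3 -0.   0. ] [-1.6 -1.9 60.2] t 3.95 w 73.9
```

View pics/w3.png

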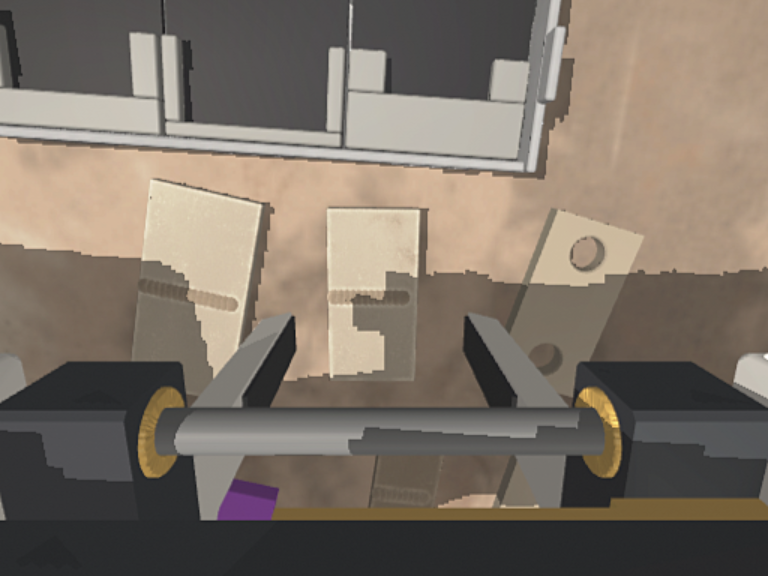

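Between the fingers is the medium coupon: corners (327,208), (420,209), (414,380), (329,379), bead at (368,297).

```bash
python3 - <<'E'
from h import *
s=pickle.load(open("w3.pkl","rb"))
for n,p,h in(("med",[(327,208),(420,209),(414,380),(329,379)],.01),("bead",[(328,297),(410,297)],.012),("lbead",[(140,288),(237,303)],.01),("wallnear",[(0,131),(520,166)],.02)):
    r=ray(s,np.array(p)/1.5,h);print(n,(r*1000).round(1).tolist(),rect(r) if len(p)==4 else (r.mean(0)*1000).round(1))
E
```

```text
med [[515.4, 220.3], [564.6, 222.8], [569.3, 123.9], [519.8, 121.7]] (array([542.24633789, 172.22113037]), 98.9427719116211, 49.59806823730469, -87.3609070777893)
bead [[517.7, 172.0], [562.9, 174.6]] [540.3 173.3]
lbead [[413.7, 170.3], [467.0, 164.9]] [440.4 167.6]
wallnear [[357.0, 248.6], [611.4, 247.6]] [484.2 248.1]
```

>>> arm_command --targets '[0.3,0,0,0,-2,40,-0.57,0.3,0,0,0,-2,59,-0.57,0.3,0,0,0,-2,59,-0.57,0.3,0,0,0,-2,59,-0.57,0.3,0,0,0,-2,59,1,0.3,0,0,0,-2,59,1,0.3,0,0,0,-2,59,1,0.3,0,0,0,-2,59,1,0.3,0,0,0,-2,59,1,0.3,0,0,0,-2,40,1,0.3,0,0,0,-2,0,1,0.3,0,0,0,-2,-20,1,0.3,0,0,0,-2,-20,1,0.3,0,0,0,-2,-20,1]'

```text
time: 5.4
tool_pos: [0.5406, 0.1722, 0.078]
ee_rot: [-3.135, 0.0, 1.631]
wrist_force: [0.7, 1.0, -4.5]
width: 0.0501
finger_force: 30.0
```

```bash
python3 - <<'E'
from h import *
go(389,324,80,90)
w=look();pickle.dump(w,open("w4.pkl","wb"))
cv2.imwrite("pics/w4.png",cv2.resize(w["color"][:,:,::-1],(768,576)))
E
```

```text
at [540.6 172.2  78. ] [-1.796e+02  3.000e-02  9.344e+01] row [-0.4  0.   3.4] [ 160.7 -142.2   -1.1] t 5.4 w 50.1
```

View pics/w4.png

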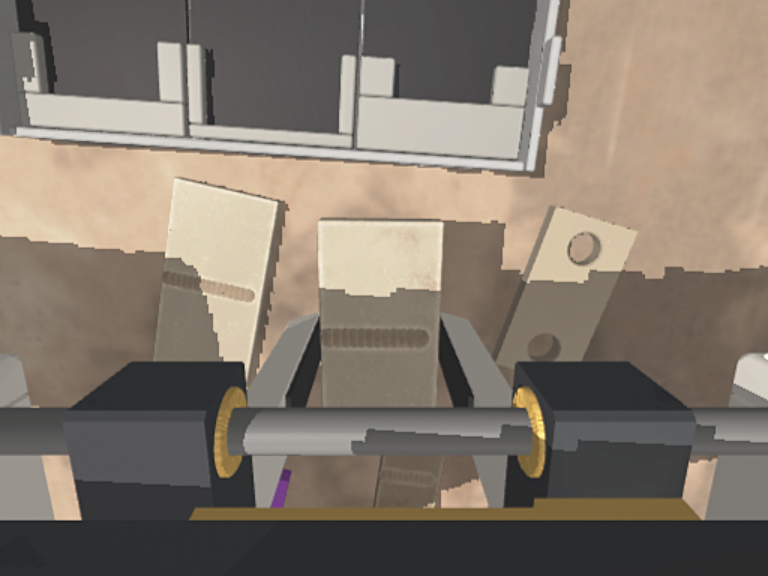

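Medium is held: width 50 mm, front edge at (318–442,221), bead at (378,337). I'll carry it over the medium nest.

>>> arm_command --targets '[-0.3,0,3.4,161,-142,-1,1,-0.3,0,3.4,161,-142,-1,1,-0.3,0,3.4,161,-142,-1,1,-0.3,0,3.4,161,-142,-1,1,-0.3,0,3.4,161,-142,-1,1,-0.3,0,3.4,161,-142,-1,1,-0.3,0,3.4,161,-142,-1,1,-0.3,0,3.4,161,-142,-1,1]'

```text
time: 6.25
tool_pos: [0.3905, 0.3233, 0.0802]
ee_rot: [-3.141, 0.002, 1.57]
wrist_force: [-0.3, 0.0, -3.6]
width: 0.0493
finger_force: 30.0
```

```bash
python3 - <<'E'
from h import *
s=pickle.load(open("w4.pkl","rb"))
for n,p,h in(("front",[(318,221),(442,221)],.086),("bead",[(322,337),(428,338)],.088),("nearwall",[(20,127),(520,164)],.02),("div",[(187,134),(354,148)],.014)):
    r=ray(s,np.array(p)/1.5,h)*1000;print(n,r.round(1).tolist(),r.mean(0).round(1))
go(389,324,9,90)
w=look();pickle.dump(w,open("w5.pkl","wb"))
cv2.imwrite("pics/w5.png",cv2.resize(w["color"][:,:,::-1],(768,576)))
E
```

```text
front [[514.7, 219.6], [563.6, 222.6]] [539.1 221.1]
bead [[518.0, 171.7], [562.1, 174.1]] [540.  172.9]
nearwall [[348.2, 251.3], [611.3, 248.4]] [479.7 249.9]
div [[433.0, 253.4], [522.8, 251.5]] [477.9 252.4]
at [390.5 323.3  80.2] [-1.7995e+02  1.0000e-01  8.9950e+01] row [-0.1  0.1 -0.1] [ 0.8 -1.5 71.2] t 6.25 w 49.3
```

View pics/w5.png

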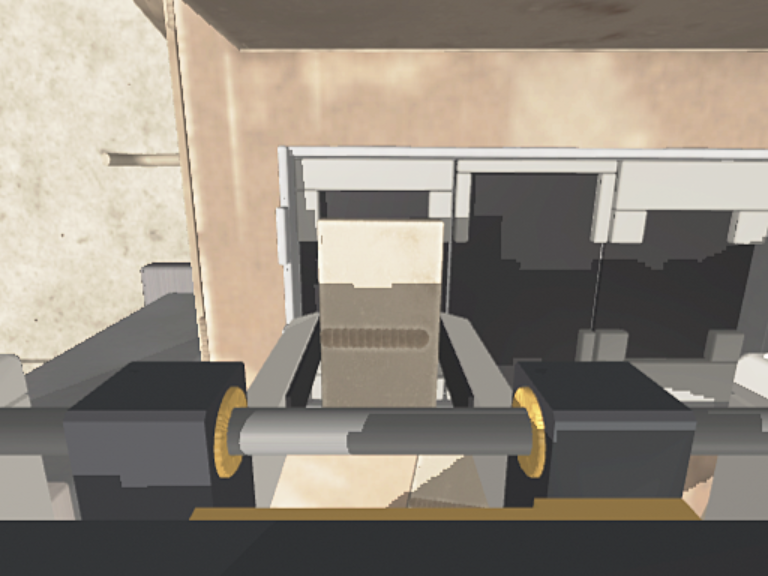

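```bash
python3 - <<'E'
from h import *
s=pickle.load(open("w5.pkl","rb"))
for n,p,h in(("pockfar",[(319,191),(428,191)],.014),("corner blocks",[(318,212),(428,212)],.014),("farwall",[(290,149),(760,150)],.02),("div",[(455,162),(617,162)],.014),("Lpock",[(471,173),(601,173)],.014),("coupon",[(320,221),(442,221)],.087)):
    r=ray(s,np.array(p)/1.5,h)*1000;print(n,r.round(1).tolist(),r.mean(0).round(1))
E
```

```text
pockfar [[358.2, 380.8], [418.8, 380.8]] [388.5 380.8]
corner blocks [[357.2, 369.2], [419.1, 369.2]] [388.2 369.2]
farwall [[344.4, 402.9], [593.5, 402.3]] [468.9 402.6]
div [[433.2, 396.4], [521.7, 396.3]] [477.5 396.4]
Lpock [[442.2, 390.5], [513.7, 390.5]] [478.  390.5]
coupon [[368.3, 372.3], [416.7, 372.3]] [392.5 372.3]
```

>>> arm_command --targets '[0,0,0,1.5,-3,0,1,0,0,0,1.5,-3,30,1,0,0,0,1.5,-3,55,1,0,0,0,1.5,-3,65,1,0,0,0,1.5,-3,69.5,1,0,0,0,1.5,-3,69.5,1,0,0,0,1.5,-3,69.5,1]'

```text
time: 7.0
tool_pos: [0.388, 0.3266, 0.013]
ee_rot: [3.139, -0.001, 1.571]
wrist_force: [-0.7, -0.0, -3.8]
width: 0.0499
finger_force: 30.0
```

>>> arm_command --targets '[0,0,0,-1,0,0,1,0,0,0,-1,0,1,1,0,0,0,-1,0,1,1]'

```text
time: 7.3
tool_pos: [0.3871, 0.3252, 0.0111]
ee_rot: [3.141, -0.0, 1.571]
wrist_force: [0.2, 0.8, -3.2]
width: 0.0497
finger_force: 30.0
```

Near the floor, so I'll release and rise.

>>> arm_command --targets '[0,0,0,0,0,0.5,1,0,0,0,0,0,0.5,-0.23,0,0,0,0,0,0.5,-0.23,0,0,0,0,0,0.5,-0.23,0,0,0,0,0,-20,-0.23,0,0,0,0,0,-60,-0.23,0,0,0,0,0,-90,-0.23,0,0,0,-60,30,-120,-0.23,0,0,0,-110,50,-120,-0.79,0,0,0,-110,50,-120,-0.79,0,0,0,-110,50,-120,-0.79]'

```text
time: 8.4
tool_pos: [0.4388, 0.2129, 0.1322]
ee_rot: [3.138, 0.0, 1.567]
wrist_force: [-0.6, -0.3, 0.5]
width: 0.0785
finger_force: 0.0
```

```bash
python3 - <<'E'
from h import *
go(441.5,166,60,80.3)
w=look();pickle.dump(w,open("w6.pkl","wb"))
cv2.imwrite("pics/w6.png",cv2.resize(w["color"][:,:,::-1],(768,576)))
E
```

```text
at [438.8 212.9 132.2] [1.7982e+02 1.0000e-02 8.9780e+01] row [ 0.2 -0.   9.5] [-46.9   2.6  72.2] t 8.4 w 78.5
```

View pics/w6.png

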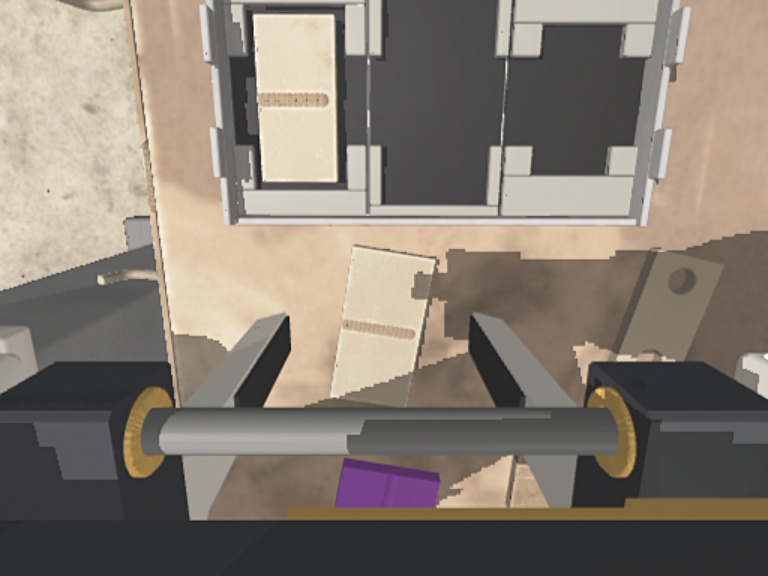

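Medium is in its nest at (297,98), flat with the bead up. Large is at (383,325) with corners (354,245), (437,258), (331,397) and bead (343–415, 323–334).

```bash
python3 - <<'E'
from h import *
s=pickle.load(open("w6.pkl","rb"))
for n,p,h in(("front",[(354,245),(437,258)],.008),("left",[(354,245),(331,397)],.008),("bead",[(343,323),(415,334)],.010),("diag",[(437,258),(331,397)],.008),("med",[(253,15),(335,15),(337,182),(264,183)],.017)):
    r=ray(s,np.array(p)/1.5,h)*1000;d=r[1]-r[0];print(n,r.round(1).tolist(),r.mean(0).round(1),np.degrees(np.arctan2(d[1],d[0])).round(1))
E
```

```text
front [[422.6, 230.6], [481.6, 221.0]] [452.1 225.8] -9.2
left [[422.6, 230.6], [402.8, 111.9]] [412.7 171.2] -99.5
bead [[413.6, 173.0], [466.7, 164.2]] [440.2 168.6] -9.4
diag [[481.6, 221.0], [402.8, 111.9]] [442.2 166.5] -125.9
med [[364.0, 373.9], [413.9, 373.8], [412.5, 274.4], [364.0, 273.9]] [388.6 324. ] -0.2
```

>>> arm_command --targets '[0.2,0,9.2,-46,3,40,-0.79,0.2,0,9.2,-46,3,72,-0.79,0.2,0,9.2,-46,3,72,-0.79,0.2,0,9.2,-46,3,72,-0.79,0.2,0,9.2,-46,3,110,-0.79,0.2,0,9.2,-46,3,129.5,-0.79,0.2,0,9.2,-46,3,129.5,-0.79,0.2,0,9.2,-46,3,129.5,-0.79,0.2,0,9.2,-46,3,129.5,-0.79]'

```text
time: 9.35
tool_pos: [0.4415, 0.1702, 0.0033]
ee_rot: [-3.141, -0.001, 1.412]
wrist_force: [-0.8, 0.7, 0.3]
width: 0.084
finger_force: 0.0
```

>>> arm_command --targets '[0,0,0,-3,0,0.5,-0.79,0,0,0,-3,0,0.5,-0.79,0,0,0,-3,0,0.5,1,0,0,0,-3,0,0.5,1,0,0,0,-3,0,0.5,1,0,0,0,-3,0,0.5,1,0,0,0,-3,0,0.5,1,0,0,0,-3,0,-20,1,0,0,0,-3,0,-50,1,0,0,0,-3,0,-77,1,0,0,0,-3,0,-77,1,0,0,0,-3,0,-77,1]'

```text
time: 10.55
tool_pos: [0.4392, 0.166, 0.0771]
ee_rot: [-3.137, 0.001, 1.411]
wrist_force: [-0.3, -1.0, -4.6]
width: 0.0591
finger_force: 30.0
```

```bash
python3 - <<'E'
from h import *
go(478,324,80,90)
E
```

```text
at [439.2 166.   77.1] [-1.7973e+02  6.0000e-02  8.0840e+01] row [-0.3  0.  -9.2] [162.2  13.2  -3.1] t 10.55 w 59.1
```

>>> arm_command --targets '[-0.2,0,-9.2,162,13,-3,1,-0.2,0,-9.2,162,13,-3,1,-0.2,0,-9.2,162,13,-3,1,-0.2,0,-9.2,162,13,-3,1,-0.2,0,-9.2,162,13,-3,1,-0.2,0,-9.2,162,13,-3,1,-0.2,0,-9.2,162,13,-3,1]'

```text
time: 11.25
tool_pos: [0.4776, 0.3222, 0.0797]
ee_rot: [-3.139, 0.002, 1.57]
wrist_force: [0.1, 0.6, -4.7]
width: 0.0599
finger_force: 30.0
```

```bash
python3 - <<'E'
from h import *
go(478,324,9,90)
w=look();pickle.dump(w,open("w7.pkl","wb"))
cv2.imwrite("pics/w7.png",cv2.resize(w["color"][:,:,::-1],(768,576)))
E
```

```text
at [477.6 322.2  79.7] [-1.7987e+02  1.3000e-01  8.9960e+01] row [-0.1  0.1 -0. ] [ 2.   0.6 70.7] t 11.25 w 59.9
```

View pics/w7.png

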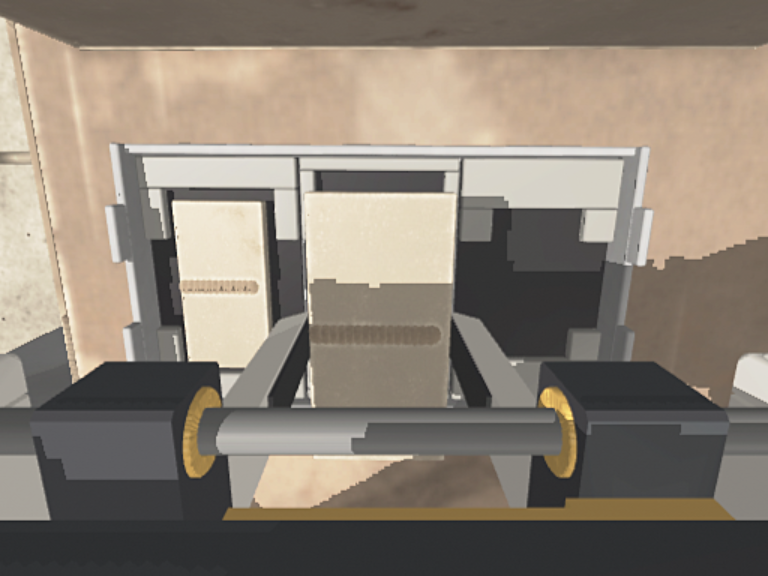

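```bash
python3 - <<'E'
from h import *
s=pickle.load(open("w7.pkl","rb"))
for n,p,h in(("pockfar",[(315,171),(446,171)],.014),("div",[(299,160),(461,160)],.014),("coupon",[(307,194),(457,194)],.0845),("bead",[(310,334),(440,334)],.0865)):
    r=ray(s,np.array(p)/1.5,h)*1000;print(n,r.round(1).tolist(),r.mean(0).round(1))
E
```

```text
pockfar [[443.3, 390.4], [515.3, 390.4]] [479.3 390.4]
div [[434.8, 396.2], [523.2, 396.2]] [479.  396.2]
coupon [[450.2, 381.5], [509.6, 381.5]] [479.9 381.5]
bead [[449.5, 323.3], [504.6, 323.4]] [477.1 323.3]
```

>>> arm_command --targets '[0,0,0,2,0,0,1,0,0,0,2,0,30,1,0,0,0,2,0,55,1,0,0,0,2,0,65,1,0,0,0,2,0,69,1,0,0,0,2,0,69,1,0,0,0,2,0,69,1,0,0,0,2,0,69,1,0,0,0,2,0,69,1]'

```text
time: 12.2
tool_pos: [0.4792, 0.3264, 0.0133]
ee_rot: [3.14, -0.001, 1.572]
wrist_force: [-0.2, -1.2, -4.3]
width: 0.0597
finger_force: 30.0
```

>>> arm_command --targets '[0,0,0,-2,0,1,1,0,0,0,-2,0,3,1,0,0,0,-2,0,3,1,0,0,0,-2,0,3,1]'

```text
time: 12.6
tool_pos: [0.4783, 0.3239, 0.0088]
ee_rot: [-3.141, 0.0, 1.571]
wrist_force: [-0.2, 0.3, -4.4]
width: 0.0594
finger_force: 30.0
```

>>> arm_command --targets '[0,0,0,0,0,0.5,1,0,0,0,0,0,0.5,-0.45,0,0,0,0,0,0.5,-0.45,0,0,0,0,0,0.5,-0.45,0,0,0,0,0,-20,-0.45,0,0,0,0,0,-60,-0.45,0,0,0,0,0,-90,-0.45,0,0,0,-40,30,-120,-0.45,0,0,0,-90,60,-120,-0.45,0,0,0,-140,90,-120,-0.45,0,0,0,-190,90,-120,-0.45,0,0,0,-230,90,-120,-0.45,0,0,0,-230,90,-120,-0.45,0,0,0,-230,90,-120,-0.45]'

```text
time: 14.0
tool_pos: [0.5691, 0.0923, 0.1297]
ee_rot: [3.141, -0.0, 1.568]
wrist_force: [0.7, -0.1, -0.3]
width: 0.068
finger_force: 0.0
```

```bash
python3 - <<'E'
from h import *
go(567,47,60,90)
w=look();pickle.dump(w,open("w8.pkl","wb"))
cv2.imwrite("pics/w8.png",cv2.resize(w["color"][:,:,::-1],(768,576)))
E
```

```text
at [569.1  92.3 129.7] [179.94  -0.    89.83] row [ 0.1 -0.  -0.2] [-45.3  -2.   69.7] t 14.0 w 68.0
```

View pics/w8.png

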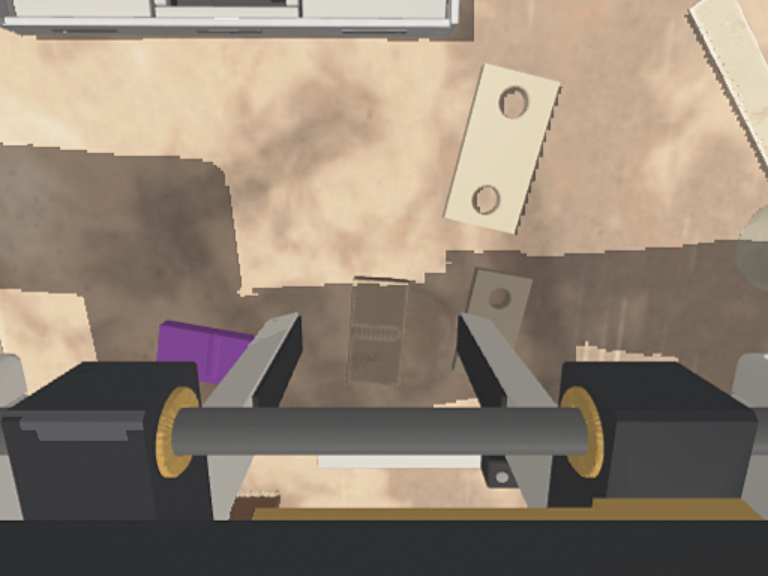

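Small coupon corners are (353,280), (408,282), (400,384), (348,380), with the bead at (376,333). The drilled small plate's near edge runs (475,268)–(453,370), so I need the finger clearance.

```bash
python3 - <<'E'
from h import *
s=pickle.load(open("w8.pkl","rb"))
for n,p,h in(("small",[(353,281),(408,283),(400,384),(348,380)],.012),("bead",[(350,332),(401,334)],.014),("drilled",[(475,268),(453,370)],.0)):
    r=ray(s,np.array(p)/1.5,h)*1000;print(n,r.round(1).tolist(),r.mean(0).round(1),rect(r/1000))
E
```

```text
small [[551.8, 85.3], [590.7, 83.8], [585.8, 5.5], [546.8, 8.9]] [568.8  45.9] (array([568.71722412,  45.88950729]), 78.41698455810547, 39.11024475097656, 86.37914276123047)
bead [[549.1, 47.8], [586.0, 46.2]] [567.6  47. ] (array([567.56866455,  47.00203705]), 36.93386459350586, 0.0, -2.518402099609375)
drilled [[640.3, 91.9], [627.3, 11.1]] [633.8  51.5] (array([633.81481934,  51.48118973]), 81.87664031982422, 0.0, 80.87027740478516)
```

>>> arm_command --targets '[0,0,2.8,-46,-1,40,-0.28,0,0,2.8,-46,-1,70,-0.28,0,0,2.8,-46,-1,70,-0.28,0,0,2.8,-46,-1,70,-0.28,0,0,2.8,-46,-1,105,-0.28,0,0,2.8,-46,-1,126,-0.28,0,0,2.8,-46,-1,126,-0.28,0,0,2.8,-46,-1,126,-0.28,0,0,2.8,-46,-1,126,-0.28]'

```text
time: 14.95
tool_pos: [0.5698, 0.0488, 0.0061]
ee_rot: [3.136, -0.0, 1.524]
wrist_force: [-0.4, -0.5, -0.5]
width: 0.0599
finger_force: 0.0
```

>>> arm_command --targets '[0,0,0,-2.5,-1.5,2,-0.28,0,0,0,-2.5,-1.5,2,-0.28,0,0,0,-2.5,-1.5,2,1,0,0,0,-2.5,-1.5,2,1,0,0,0,-2.5,-1.5,2,1,0,0,0,-2.5,-1.5,2,1,0,0,0,-2.5,-1.5,2,1,0,0,0,-2.5,-1.5,-20,1,0,0,0,-2.5,-1.5,-50,1,0,0,0,-2.5,-1.5,-76,1,0,0,0,-2.5,-1.5,-76,1,0,0,0,-2.5,-1.5,-76,1]'

```text
time: 16.15
tool_pos: [0.5655, 0.0456, 0.0783]
ee_rot: [-3.141, 0.0, 1.523]
wrist_force: [-1.2, -0.5, -5.0]
width: 0.0396
finger_force: 29.9
```

```bash
python3 - <<'E'
from h import *
go(569,324,80,90)
E
```

```text
at [565.5  45.6  78.3] [-1.7994e+02  2.0000e-02  8.7240e+01] row [-0.1  0.  -2.8] [278.2  -9.9  -1.8] t 16.15 w 39.6
```

>>> arm_command --targets '[0,0,-2.8,278,-10,-2,1,0,0,-2.8,278,-10,-2,1,0,0,-2.8,278,-10,-2,1,0,0,-2.8,278,-10,-2,1,0,0,-2.8,278,-10,-2,1,0,0,-2.8,278,-10,-2,1,0,0,-2.8,278,-10,-2,1,0,0,-2.8,278,-10,-2,1,0,0,-2.8,278,-10,-2,1,0,0,-2.8,278,-10,-2,1]'

```text
time: 17.15
tool_pos: [0.5693, 0.322, 0.0802]
ee_rot: [-3.14, 0.001, 1.57]
wrist_force: [0.5, 0.6, -2.7]
width: 0.0398
finger_force: 29.9
```

```bash
python3 - <<'E'
from h import *
go(569,324,9,90)
w=look();pickle.dump(w,open("w9.pkl","wb"))
cv2.imwrite("pics/w9.png",cv2.resize(w["color"][:,:,::-1],(768,576)))
E
```

```text
at [569.3 322.   80.2] [-1.7992e+02  7.0000e-02  8.9930e+01] row [-0.1  0.1 -0.1] [ 2.  -0.2 71.2] t 17.15 w 39.8
```

View pics/w9.png

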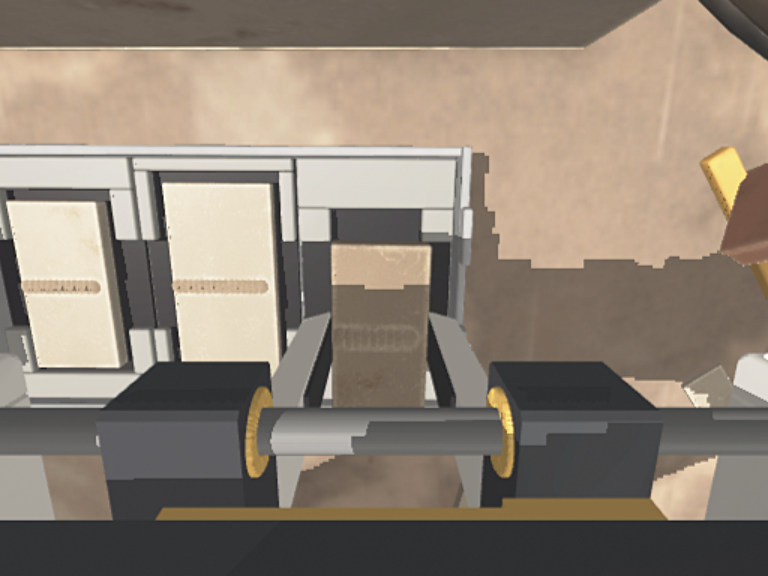

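Large and medium are both seated in their nests. The held small coupon's front edge is at (331–430,245), and the pocket's far edge at (331–421,208).

```bash
python3 - <<'E'
from h import *
s=pickle.load(open("w9.pkl","rb"))
for n,p,h in(("pockfar",[(331,208),(421,208)],.014),("div",[(295,160)],.014),("farwallend",[(470,149)],.028),("coupon",[(331,245),(430,245)],.088),("bead",[(332,337),(419,337)],.09)):
    r=ray(s,np.array(p)/1.5,h)*1000;print(n,r.round(1).tolist(),r.mean(0).round(1))
E
```

```text
pockfar [[543.4, 370.2], [593.9, 370.2]] [568.7 370.2]
div [[524.4, 396.2]] [524.4 396.2]
farwallend [[617.1, 401.3]] [617.1 401.3]
coupon [[551.3, 361.5], [591.0, 361.5]] [571.1 361.5]
bead [[550.9, 323.0], [587.2, 323.0]] [569.1 323. ]
```

>>> arm_command --targets '[0,0,0,1,-1,0,1,0,0,0,1,-1,30,1,0,0,0,1,-1,55,1,0,0,0,1,-1,65,1,0,0,0,1,-1,70,1,0,0,0,1,-1,70,1,0,0,0,1,-1,70,1,0,0,0,1,-1,70,1]'

```text
time: 18.0
tool_pos: [0.5695, 0.3253, 0.013]
ee_rot: [3.139, -0.001, 1.571]
wrist_force: [0.3, 0.9, -3.2]
width: 0.0394
finger_force: 29.9
```

>>> arm_command --targets '[0,0,0,-1,-1,1,1,0,0,0,-1,-1,2,1,0,0,0,-1,-1,2,1,0,0,0,-1,-1,2,1]'

```text
time: 18.4
tool_pos: [0.5673, 0.3238, 0.0091]
ee_rot: [-3.142, 0.0, 1.572]
wrist_force: [-0.3, 0.2, -2.1]
width: 0.0397
finger_force: 29.9
```

>>> arm_command --targets '[0,0,0,0,0,0,-0.06,0,0,0,0,0,0,-0.06,0,0,0,0,0,0,-0.06,0,0,0,0,0,-20,-0.06,0,0,0,0,0,-60,-0.06,0,0,0,0,0,-100,-0.06,0,0,0,-40,10,-141,-0.6,0,0,0,-334,83,-141,-0.6,0,0,0,-334,83,-141,-0.6,0,0,0,-334,83,-141,-0.6,0,0,0,-334,83,-141,-0.6,0,0,0,-334,83,-141,-0.6,0,0,0,-334,83,-141,-0.6,0,0,0,-334,83,-141,-0.6,0,0,0,-334,83,-141,-0.6,0,0,0,-334,83,-141,-0.6]'

```text
time: 20.0
tool_pos: [0.6505, -0.009, 0.1503]
ee_rot: [3.142, -0.001, 1.572]
wrist_force: [0.3, -0.0, 0.5]
width: 0.075
finger_force: 0.0
```

```bash
python3 - <<'E'
from h import *
from bench import robot
go(672.5,-48,100,90)
w=look();pickle.dump(w,open("w10.pkl","wb"))
s=robot.snapshot("side");pickle.dump(s,open("side2.pkl","wb"))
a=cv2.resize(w["color"][:,:,::-1],(600,450));b=cv2.resize(s["color"][90:300,:330,::-1],None,fx=.909,fy=.909)
cv2.imwrite("pics/w10.png",w["color"][:,:,::-1])
c=s["color"][20:290,80:440,::-1];a=cv2.resize(w["color"][:,:,::-1],(400,300));b=cv2.resize(c,(400,300));cv2.imwrite("pics/w10.png",np.vstack([cv2.resize(w["color"][150:,:,::-1],(640,292)),cv2.resize(c,(400,300))[:, :].copy() if 0 else cv2.copyMakeBorder(cv2.resize(c,(400,300)),0,0,0,240,0)]))
E
```

```text
at [650.5  -9.  150.3] [ 1.800e+02 -4.000e-02  9.008e+01] row [ 0.  -0.   0.1] [-39.1  21.9  50.3] t 20.0 w 75.0
```

View pics/w10.png

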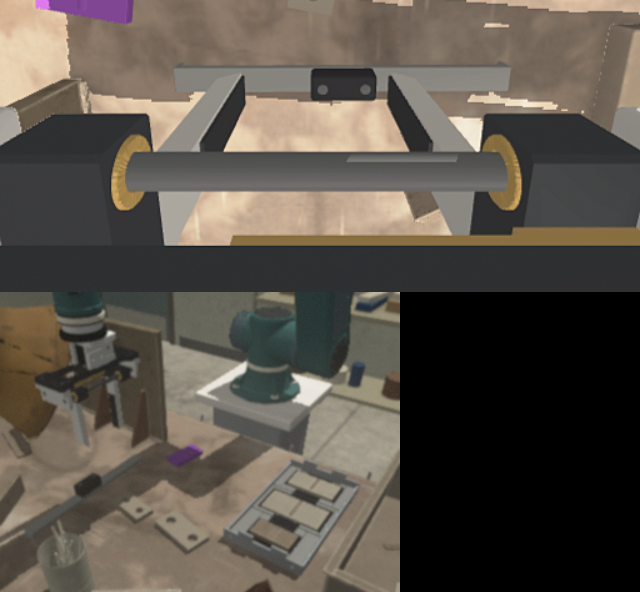

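The bar's black block top is at crop (311–376, 83–101) and the bar's ends are at columns 175 and 510. In the side view, small, large and medium are all in the tray, and the yellow cover hangs clear to the side. I'll grip the block by its ends, closing along the bar, so the hand stays narrow beside that cover.

```bash
python3 - <<'E'
from h import *
s=pickle.load(open("w10.pkl","rb"))
q=lambda p:np.array(p)/[1.25,1.248]+[0,150]
for n,p,h in(("blocktop",[(311,92),(376,92)],.042),("rows",[(343,83),(343,101)],.042),("ends",[(175,67),(510,66)],.013),("near edge",[(250,67),(450,66)],.013)):
    r=ray(s,q(p),h)*1000;print(n,r.round(1).tolist(),r.mean(0).round(1))
# black block pixels in raw image
v=cv2.cvtColor(s["color"],cv2.COLOR_RGB2HSV)[...,2];sub=v[200:236,240:310]
ys,xs=np.where(sub<70);print("dark cols",np.percentile(xs+240,[1,99]),"rows",np.percentile(ys+200,[1,99]))
# cover/obstacle points near the descent volume, from first top and side views
for f in("top.pkl","side.pkl"):
    W=world(pickle.load(open(f,"rb"))).reshape(-1,3)
    m=(abs(W[:,0]-.67)<.17)&(W[:,1]>-.3)&(W[:,1]<.1)&(W[:,2]>.09)&(W[:,2]<.6)
    P=W[m];print(f,m.sum(),[(y,(P[abs(P[:,1]-y)<.01][:,2].min().round(3),P[abs(P[:,1]-y)<.01][:,0].min().round(3),P[abs(P[:,1]-y)<.01][:,0].max().round(3))) for y in np.arange(-.28,.1,.02).round(2) if (abs(P[:,1]-y)<.01).sum()>3])
E
```

```text
blocktop [[647.5, -53.3], [702.6, -53.2]] [675.1 -53.3]
rows [[674.5, -45.2], [674.8, -61.4]] [674.6 -53.3]
ends [[522.3, -40.5], [829.4, -38.8]] [675.9 -39.6]
near edge [[591.2, -40.3], [774.5, -38.9]] [682.8 -39.6]
dark cols [249. 300.] rows [205. 229.]
top.pkl 9883 [(np.float64(-0.28), (np.float64(0.159), np.float64(0.501), np.float64(0.75))), (np.float64(-0.26), (np.float64(0.183), np.float64(0.5), np.float64(0.753))), (np.float64(-0.24), (np.float64(0.209), np.float64(0.5), np.float64(0.75))), (np.float64(-0.22), (np.float64(0.205), np.float64(0.504), np.float64(0.736))), (np.float64(-0.2), (np.float64(0.179), np.float64(0.516), np.float64(0.669))), (np.float64(-0.18), (np.float64(0.108), np.float64(0.527), np.float64(0.656))), (np.float64(-0.16), (np.float64(0.14), np.float64(0.555), np.float64(0.644))), (np.float64(-0.14), (np.float64(0.179), np.float64(0.587), np.float64(0.631))), (np.float64(0.08), (np.float64(0.097), np.float64(0.834), np.float64(0.84)))]
side.pkl 9869 [(np.float64(-0.28), (np.float64(0.091), np.float64(0.501), np.float64(0.758))), (np.float64(-0.26), (np.float64(0.092), np.float64(0.501), np.float64(0.756))), (np.float64(-0.24), (np.float64(0.09), np.float64(0.502), np.float64(0.75))), (np.float64(-0.22), (np.float64(0.09), np.float64(0.504), np.float64(0.734))), (np.float64(-0.2), (np.float64(0.092), np.float64(0.515), np.float64(0.669))), (np.float64(-0.18), (np.float64(0.11), np.float64(0.526), np.float64(0.656))), (np.float64(-0.16), (np.float64(0.139), np.float64(0.555), np.float64(0.643))), (np.float64(-0.14), (np.float64(0.173), np.float64(0.588), np.float64(0.629))), (np.float64(0.08), (np.float64(0.09), np.float64(0.83), np.float64(0.84)))]
```

>>> arm_command --targets '[0,0,-0.3,-41,24,20,-0.66,0,0,-0.3,-41,24,60,-0.66,0,0,-0.3,-41,24,90,-0.66,0,0,-0.3,-41,24,90,-0.66,0,0,-0.3,-41,24,90,-0.66,0,0,-0.3,-41,24,90,-0.66]'

```text
time: 20.7
tool_pos: [0.6763, -0.0502, 0.0633]
ee_rot: [3.137, 0.001, 1.578]
wrist_force: [0.8, -0.3, 0.9]
width: 0.0779
finger_force: 0.0
```

```bash
python3 - <<'E'
from h import *
go(675,-50,20,90.4)
s=look();pickle.dump(s,open("w11.pkl","wb"))
v=cv2.cvtColor(s["color"],cv2.COLOR_RGB2HSV)[...,2]
# block between fingers: print column/row darkness profiles
for r in range(210,262,6): print(r,v[r,190:330:5])
E
```

```text
at [676.3 -50.2  63.3] [1.7973e+02 5.0000e-02 9.0430e+01] row [0.3 0.1 0. ] [ 0.3 -1.5 43.2] t 20.7 w 77.9
210 [176 139 138 137 143  51 102 101  90  52  52  53  54  53  53  52 102 100
  74  48 140 140 140 142 142 133 151 146]
216 [ 49 125 122 121 124  49  46  96  50  52  51  52  52  51  53  53  47  96
  51  48 124 116 115 120 116  42 149 151]
222 [ 49 128 122 122 125  47  49  49  49  48  49  50  51  51  51  50  51  52
  51  46 124 122 117 115 122  45  44 152]
228 [ 49 127 122 122 131 132 133 138 143 141 137 140 139 142 143 138 131 122
 122 125 128 122 121 120 125  45  43  39]
234 [ 49 126 121 121 127 131 134 138 140 138 138 137 142 142 141 137 128 122
 125 129 129 122 122 122 123  45  44  45]
240 [ 43 119 121 120 122 127 125 128 133 134 143 146 139 134 131 127 125 126
 134 140 139 126 122 120 120  73  45  44]
246 [210 206 207 211 212 165 121 156 129 131 136 139 177 137 130 124 122 129
 138 142 140 129 123 122 122 122  43  45]
252 [205 204 204 210 207 213 210 215 215 220 226 228 228 229 224 208 215 219
 232 234 233 127 123 123 124 128 133  44]
258 [208 206 209 204 206 206 207 215 214 215 218 220 226 226 218 213 214 222
 231 235 233 131 127 123 120 118 119  42]
```

```bash
python3 - <<'E'
from h import *
s=pickle.load(open("w11.pkl","rb"))
v=cv2.cvtColor(s["color"],cv2.COLOR_RGB2HSV)[...,2]
r=np.where(v[221,200:300]<80)[0]+200;c=np.where(v[150:240,250]<80)[0]+150;print(r.min(),r.max(),c.min(),c.max())
print((ray(s,[(r.min(),221),(r.max()+1,221),(250,c.max()+1)],.042)*1000).round(1), (ray(s,[(250,c.min())],.014)*1000).round(1))
W=world(s);print("flat z",np.nanmedian(W[195:222,195:208,2]),np.nanmedian(W[195:222,296:308,2]),"table",np.nanmedian(W[228:236,240:270,2]), "block",np.nanmedian(W[205:220,235:265,2]))
b=[(ray(s,[(u,np.where(v[150:240,u]>0)[0][0]+150)],.014)) for u in()]
g=v.astype(int)
for u in(180,195,300,310): print(u,g[180:232:2,u])
E
```

```text
213 286 188 223
[[648.3 -58.8]
 [702.9 -58.4]
 [675.6 -61. ]] [[675.4 -40.7]]
flat z 0.01805885429281548 0.017924930058922983 table 0.000419564357805019 block 0.04233947083683373
180 [147 149 140 101 137 137 137 136 137 137 136 137 137 137 139 141 152 150
 150 150 150 150 178 147  47  44]
195 [130 132 125  99 137 137 137 136 137 136 137 137 136 138 138 139 142 134
 125 125 127 128 128 128 127 126]
300 [107 107 106 100 135 138 138 137 138 138 139 138 140 140 140 140 143 135
 115 115 117 117 117 119 121 122]
310 [109 108 107  99 133 138 138 138 138 138 139 139 140 140 139 142 143 136
 116 121 121 122 122 123 125 124]
```

>>> arm_command --targets '[0.2,0,0,1,-1,20,-0.66,0.2,0,0,1,-1,35,-0.66,0.2,0,0,1,-1,40,-0.66,0.2,0,0,1,-1,40,-0.66,0.2,0,0,1,-1,40,-0.66]'

```text
time: 21.25
tool_pos: [0.6741, -0.0503, 0.0209]
ee_rot: [-3.139, 0.0, 1.577]
wrist_force: [0.4, 0.2, -0.1]
width: 0.0779
finger_force: 0.0
```

>>> arm_command --targets '[0,0,0,1,0,-0.5,1,0,0,0,1,0,-0.5,1,0,0,0,1,0,-0.5,1,0,0,0,1,0,-0.5,1,0,0,0,1,0,-0.5,1,0,0,0,1,0,-20,1,0,0,0,1,0,-50,1,0,0,0,1,0,-90,1,0,0,0,1,0,-90,1,0,0,0,1,0,-90,1]'

```text
time: 22.25
tool_pos: [0.6743, -0.0492, 0.1107]
ee_rot: [-3.14, 0.001, 1.577]
wrist_force: [-0.0, 0.1, -2.8]
width: 0.056
finger_force: 30.0
```

```bash
python3 - <<'E'
from h import *
go(478.7,324,111,90)
s=look();pickle.dump(s,open("w12.pkl","wb"))
v=cv2.cvtColor(s["color"],cv2.COLOR_RGB2HSV)[...,2].astype(int);W=world(s)
for u in(120,150,350,390): print(u,v[170:240:2,u],W[200:216:4,u,2].round(3))
E
```

```text
at [674.3 -49.2 110.7] [-1.7989e+02  3.0000e-02  9.0340e+01] row [-0.1  0.   0.3] [ 3.744e+02 -1.934e+02 -2.000e-01] t 22.25 w 56.0
120 [131 131 131 133 131 131 132 133 136 137 141 147 150 152 153 146 104 130
 148 146 146 146 147 146 146 147 146 146 146 146 146 149 144 218 244] [-0.001  0.108  0.108  0.108]
150 [142 140 137 135 137 140 145 147 149 153 151 150 148 148 149 143 104 128
 148 146 146 146 146 146 146 146 146 146 146 146 148 148 145 218 242] [0.001 0.107 0.109 0.108]
350 [138 134 135 132 133 131 131 132 137 137 138 139 138 138 139 136 103 123
 148 148 149 148 148 148 148 149 151 150 150 151 152 152 152 151 147] [0.002 0.108 0.107 0.108]
390 [130 129 127 128 127 132 133 135 133 133 133 134 137 138 137 137 103 119
 151 148 148 149 148 148 148 150 150 150 151 152 151 152 152 190 249] [-0.001  0.107  0.108  0.107]
```

>>> arm_command --targets '[0,0,0.3,374,-193,0,1,0,0,0.3,374,-193,0,1,0,0,0.3,374,-193,0,1,0,0,0.3,374,-193,0,1,0,0,0.3,374,-193,0,1,0,0,0.3,374,-193,0,1,0,0,0.3,374,-193,0,1,0,0,0.3,374,-193,0,1,0,0,0.3,374,-193,0,1,0,0,0.3,374,-193,0,1,0,0,0.3,374,-193,0,1,0,0,0.3,374,-193,0,1,0,0,0.3,374,-193,0,1,0,0,0.3,374,-193,0,1]'

```text
time: 23.7
tool_pos: [0.4794, 0.3226, 0.1106]
ee_rot: [-3.138, 0.001, 1.569]
wrist_force: [-0.8, -0.3, -2.5]
width: 0.0557
finger_force: 30.0
```

```bash
python3 - <<'E'
from h import *
s=pickle.load(open("w12.pkl","rb"))
print("near edge minus TCP(674.3,-49.2):",(ray(s,[(150,203.5),(350,203.5)],.1075)*1000).round(1))
go(478.7,324,40,90)
s=look();pickle.dump(s,open("w13.pkl","wb"))
cv2.imwrite("pics/w13.png",cv2.resize(s["color"][60:260,:,::-1],None,fx=1.5,fy=1.5))
E
```

```text
near edge minus TCP(674.3,-49.2): [[607.4 -38.9]
 [739.6 -37.9]]
at [479.4 322.6 110.6] [-1.7979e+02  3.0000e-02  8.9930e+01] row [-0.2  0.  -0.1] [ 1.4 -0.4 70.6] t 23.7 w 55.7
```

View pics/w13.png

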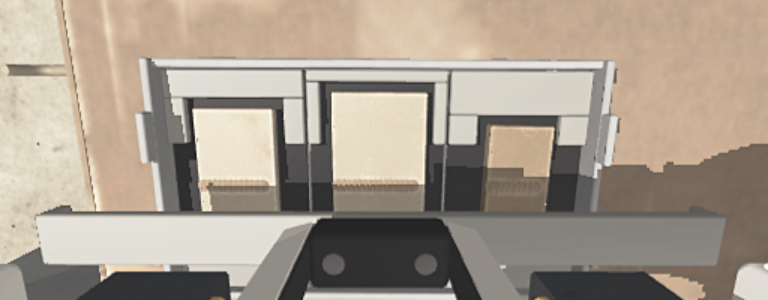

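The bar is held level over the tray, ends at crop (40,213) and (724,213), and the three coupons sit flat in their nests below. I'll compare bar centre with tray centre.

```bash
python3 - <<'E'
from h import *
s=pickle.load(open("w13.pkl","rb"))
q=lambda p:np.array(p)/1.5+[0,60]
for n,p,h in(("bar front",[(38,213),(724,213)],.1075),("tray far corners",[(141,60),(613,62)],.037),("post ends at notch",[(140,162),(613,163)],.037),("posts inner tip left",[(138,112),(617,116)],.037),("divs",[(302,75),(448,75)],.014),("farwall",[(200,60),(560,62)],.02)):
    r=ray(s,q(p),h)*1000;print(n,r.round(1).tolist(),r.mean(0).round(1))
E
```

```text
bar front [[329.9, 334.3], [631.6, 334.6]] [480.8 334.5]
tray far corners [[346.4, 402.5], [611.2, 401.2]] [478.8 401.9]
post ends at notch [[338.2, 344.3], [618.5, 343.8]] [478.4 344.1]
posts inner tip left [[340.9, 373.7], [617.3, 371.3]] [479.1 372.5]
divs [[432.6, 394.6], [522.6, 394.6]] [477.6 394.6]
farwall [[372.8, 403.3], [588.3, 402.0]] [480.6 402.6]
```

>>> arm_command --targets '[0,0,0,2,-2,0,1,0,0,0,2,-2,25,1,0,0,0,2,-2,45,1,0,0,0,2,-2,53,1,0,0,0,2,-2,53,1,0,0,0,2,-2,53,1]'

```text
time: 24.35
tool_pos: [0.4771, 0.326, 0.0586]
ee_rot: [-3.139, -0.0, 1.571]
wrist_force: [0.4, 0.3, -1.6]
width: 0.0558
finger_force: 30.0
```

```bash
python3 - <<'E'
from h import *
go(477.5,325,38,90)
E
```

```text
at [477.1 326.   58.6] [-1.7987e+02 -2.0000e-02  9.0040e+01] row [-0.1 -0.   0. ] [-1.   0.5 20.6] t 24.35 w 55.8
```

>>> arm_command --targets '[0,0,0,0,0,8,1,0,0,0,0,0,14,1,0,0,0,0,0,19,1,0,0,0,0,0,20,1,0,0,0,0,0,20,1,0,0,0,0,0,20,1]'

```text
time: 24.95
tool_pos: [0.4766, 0.3257, 0.0378]
ee_rot: [-3.138, 0.0, 1.571]
wrist_force: [0.1, 0.3, -2.9]
width: 0.0559
finger_force: 30.0
```

```bash
python3 - <<'E'
from h import *
go(477.5,325,37,90)
s=look();W=world(s);np.set_printoptions(precision=3,suppress=True)
v=cv2.cvtColor(s["color"],cv2.COLOR_RGB2HSV)[...,2].astype(int)
for u in(60,120,360,420,460): print(u,W[190:230:4,u,2])
from bench import robot
print(robot.get_obs()["wrist_force"])
E
```

```text
at [476.6 325.7  37.8] [-1.798e+02  1.000e-02  9.004e+01] row [-0.2  0.   0. ] [-0.7  0.9  0.8] t 24.95 w 55.9
60 [0.022 0.024 0.024 0.033 0.035 0.035 0.035 0.034 0.035 0.035]
120 [0.016 0.017 0.017 0.033 0.035 0.034 0.035 0.036 0.035 0.035]
360 [0.02  0.019 0.019 0.031 0.035 0.035 0.033 0.034 0.035 0.035]
420 [0.006 0.006 0.008 0.029 0.036 0.034 0.035 0.034 0.035 0.035]
460 [0.035 0.035 0.018 0.031 0.035 0.034 0.035 0.035 0.035 0.033]
[ 0.142 -0.831 -0.975]
```

About 1 mm above seated (flat at 35 mm, 34 expected). I'll lower that last bit, release and rise.

>>> arm_command --targets '[0,0,0,0,0,1,1,0,0,0,0,0,1,1,0,0,0,0,0,1,-0.5,0,0,0,0,0,1,-0.5,0,0,0,0,0,1,-0.5,0,0,0,0,0,0,-0.5,0,0,0,0,0,-20,-0.5,0,0,0,0,0,-60,-0.5,0,0,0,0,0,-100,-0.5,0,0,0,-40,0,-140,-0.5,0,0,0,-80,0,-180,-0.5,0,0,0,-110,0,-210,-0.5,0,0,0,-110,0,-210,-0.5,0,0,0,-110,0,-210,-0.5]'

```text
time: 26.4
tool_pos: [0.4781, 0.2154, 0.2495]
ee_rot: [3.142, -0.001, 1.57]
wrist_force: [-0.2, 1.0, 0.0]
width: 0.0706
finger_force: 0.0
```

```bash
python3 - <<'E'
from h import *
np.set_printoptions(precision=3,suppress=True,linewidth=160)
s=look();print(s["T"][:3,3]);W=world(s)
cv2.imwrite("pics/w14.png",s["color"][:,:,::-1])
X,Y,Z=W[...,0],W[...,1],W[...,2]
M=lambda x,y,r=.004:np.nanmedian(Z[(abs(X-x)<r)&(abs(Y-y)<r)]).round(4)
print("bar top z along x",[M(x,.3245) for x in(.335,.36,.39,.42,.54,.57,.6,.622)])
bar=(abs(Z-.034)<.004)&(abs(Y-.3245)<.03)
for x in(.335,.36,.42,.54,.60,.622):
    m=bar&(abs(X-x)<.004);print(x,"y range",np.percentile(Y[m],[2,98]))
print("bar x",np.percentile(X[bar&(abs(Y-.3245)<.008)],[.3,99.7]))
b=(Z>.05)&(Z<.07)&(abs(X-.478)<.06)&(abs(Y-.3245)<.04);print("block",np.percentile(X[b],[2,98]),np.percentile(Y[b],[2,98]),np.nanmedian(Z[b]))
for n,x,h in(("med",.389,.017),("large",.479,.015),("small",.569,.019)):
    print(n,"expect",h,[M(x+dx,y) for dx in(-.015,.015) for y in(.293,.355)])
E
```

```text
[0.479 0.283 0.429]
bar top z along x [np.float64(0.0348), np.float64(0.0345), np.float64(0.0346), np.float64(0.0346), np.float64(0.0343), np.float64(0.0341), np.float64(0.0342), np.float64(0.0343)]
0.335 y range [0.299 0.346]
0.36 y range [0.313 0.336]
0.42 y range [0.313 0.336]
0.54 y range [0.313 0.336]
0.6 y range [0.313 0.335]
0.622 y range [0.313 0.336]
bar x [0.326 0.629]
block [0.451 0.504] [0.313 0.336] 0.05820787968095126
med expect 0.017 [np.float64(0.0176), np.float64(0.0175), np.float64(0.0174), np.float64(0.0175)]
large expect 0.015 [np.float64(0.0153), np.float64(0.0153), np.float64(0.0151), np.float64(0.0155)]
small expect 0.019 [np.float64(0.0191), np.float64(0.0193), np.float64(0.0194), np.float64(0.0193)]
```

Every height matches: the coupons are down and flat, the bar is level at 34 mm, and its block top is at 58 mm. Handing in.

```bash
python3 -c "
from bench import robot
print(robot.close_job())"
```

```text
the job is handed in; nothing more can be done
None
```

The job is handed in at about 26 s of the 96 s allowed: all three coupons lie flat, bead up, in their own nests, the keeper bar is seated across the tray, and I never gripped or moved the two drilled plates; the hand-in gave no verdict.

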